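# Lay out the counter for bottling preserves

### The arm

A 7-joint arm with a two-finger parallel gripper is mounted at the origin on the work surface. World frame = base frame: x ahead of the robot, y to its left, z up, the work surface at z = 0. Lengths are in mm, angles in rad, forces in N, time in s.
With the tool pointing down it reaches from about 425 to 1025 mm from the base axis. Payload 3.6 kg.
Tool frame: the origin (TCP) lies at the very end of the fingers, on their centre line; the grasp point (between the pads) lies 19 mm behind it; z points along the fingers, x is the direction in which the jaws open and shut, and the axes are right-handed (so a half turn about z gives the same grasp; the last joint's range is limited). The gripper opens to 85 mm and grips with 20 to 120 N. Pads are 22 mm wide; open, the fingers measure 114 mm over their backs; the gripper's body (76 mm by 85 mm) begins 54 mm behind the grasp point. The pads swing forward as they close: fully open they stand 13 mm farther back than shut.
Start: joints at [1.226, 0.591, 0.048, 1.609, -0.033, 0.943, -0.034], TCP at [179.931, -702.321, 231.302] pointing down, gripper open.
Joint ranges: [-2.69, 2.69], [-0.47, 2.24], [-1.27, 1.36], [0.19, 2.51], [-1.53, 4.68], [0.08, 2.07], [-3.09, 3.09]. Speed limits (rad/s): [2.57, 2.57, 3.14, 3.14, 3.14, 3.14, 3.14].

### API

Orientations are given as a unit quaternion [w, x, y, z].
In Python, from station import * gives the robot as it stands. The module is installed in compiled form; this text tells all that it offers.
- The arm moves only by the tool jog_arm, never from a script. Its arguments are lists of equal length, an entry for each row: "translation": the shift along the tool's x, y, z in mm, a list of three; "turn": the turn, a rotation vector about the tool's x, y, z in degrees, a list of three; "grip": the finger opening in mm, from 0 to 85.4. In form: {"translation": [[dx, dy, dz], ...], "turn": [[wx, wy, wz], ...], "grip": [grip, ...]}. A call has 1 to 20 rows; each row is the pose to reach, as a shift and turn from the pose commanded when the call began, along the tool's axes at that moment; what a row does not reach only later rows make up. A row lasts 1/10 s, in which the tool goes at most 50 mm and 8.59 degrees, less where a joint would pass 70% of its speed; a pose out of reach is approached as far as the arm can. A call with a gripper value outside its range is refused whole. The fingers move at their own pace and stop on an object; "grip_force" is the grip in N (left out, the last holds). Time passes only in rows, so rows that repeat a pose let the fingers close. It gives the time, the measured TCP pose, the force and the opening at its end, in the units of the state.
- state(): the state, without advancing time (a new reading comes with each control period).
- get_image(name): name is "scene" or "top" or "wrist"; returns a dict with "img" (384x512x3 uint8, red, green, blue), "fx", "fy", "cx", "cy" (pixels), "rvec" (rotation vector, rad) and "tvec" (3), from world to camera coordinates, as OpenCV has them; the wrist camera has in their place "T_tool_cam" (4x4, takes a point from camera to tool coordinates, whose origin is the TCP and whose axes are the tool frame's). Camera axes: x right, y down, z forward; pixel columns grow to the right and rows downward; lengths in mm; the calibration is good to about 2 mm. A picture is of the moment at which its call begins: read the wrist's pose just before it. There is no depth.
- hand_in(): hands the job in, once; it reports no verdict.
The state is a dict: "t": time; "q": joint angles; "qvel": joint speeds; "joint_efforts": joint torques, N m; "tool_pos": TCP position; "ee_rot": TCP orientation; "wrist_force": force on the tool from outside, world axes, zero at the start; "ft_torque": the same for the moment, N m; "width": opening from 0.0 (shut) to 1.0 (fully open).
Only numpy, scipy, OpenCV 4.12 (cv2) and the standard library are available. Lean on these libraries where they do the work, as an engineer would, in place of code of your own. Each camera call takes 0.05 s, during which the arm holds its last target.

### The job

Lay out the counter for bottling: stand the larger hinged-lid jar in the middle of the round cork trivet and stack the smaller jar centrally on its lid, stand the measuring cup upright in the middle of the square stone tile, lay the can opener flat on the bamboo crate's lid, lengthwise and centred between the two end bars, and put the bottle cap flat on the counter directly in front of the crate's latch, a finger's width or two away from it. Keep both jars upright all the while, and do not shift the mate gourd or the salt shaker.

Things in the scene. Friction and masses are not known exactly. Their poses are not given: they have to be found in the camera images.
- jar_large: The larger of two clear glass jars with a hinged, clipped-shut glass lid and orange rubber seal: 66 mm across, 85 mm tall, about 260 g, flat lid 58 mm across. Origin at the centre of its underside, z up. A wire clip sticks out 4 mm on its -x side and the hinge 4 mm on its +x side (16 mm wide, at 49 to 79 mm and 61 to 79 mm height), so grip it across its y axis; straight glass from 0 to 59 mm height.
- jar_small: The smaller jar of the same kind: 54 mm across, 65 mm tall, about 150 g. Origin at the centre of its underside, z up. Clip on its -x side, hinge on its +x side (4 mm out, between 29 and 59 mm height): grip it across its y axis; straight glass from 0 to 39 mm height.
- cup: White plastic measuring cup, open at the top, 60 mm across at the foot, 64 mm at the rim, 68 mm tall, wall 3 mm, about 70 g. Origin at the centre of the round underside, z up; the handle points along its +x and reaches 62 mm from the axis, so grip across its y axis.
- opener: Steel can opener lying flat, 140 mm long along its x axis, 36 mm wide along y, about 100 g; two parallel handles 12 mm thick from x = -70 to +35 mm (outer faces at y = +-18 mm), the head with its turning key, 24 mm tall, at x = +26 to +70 mm. Origin at the middle of its length on the underside, z up.
- cap: Blue plastic bottle cap lying with its closed side up, 38 mm across, 16 mm high, 12 g. Origin at the centre of its underside, z up.
- trivet: Round cork trivet, fixed to the counter, 120 mm across, 6 mm thick. Origin at the centre of its underside.
- tile: Square grey stone tile, fixed to the counter, 110 x 110 mm, 6 mm thick. Origin at the centre of its underside.
- crate: Shut bamboo crate, fixed to the counter, 110 mm along its x, 200 mm along its y. Origin at the centre of its underside. Its flat lid's upper face is 60 mm above the origin; at each end of the lid stands a bar 8 mm high along x, leaving 178 mm free between them along y. The steel latch is in the middle of its -x face (the face that looks roughly towards the robot), and sticks out to x = -69 mm; the cap goes on the counter before it, at y = 0, about x = -108 mm.
- mate: Dark wooden mate gourd with a steel straw, loose bystander: 72 mm across, 131 mm tall with the straw. Origin at the centre of its underside. Stays where it is.
- salt: White salt shaker with a steel top, loose bystander among the things: 42 mm across, 68 mm tall. Origin at the centre of its underside. Stays where it is.

How it is judged (in metres and radians):
At the end, for the whole second after the job is handed in: At rest: large jar upright, 12 mm from trivet centre; small jar upright on its lid, 10 mm off axis; cup upright, 12 mm from tile centre; opener flat on crate lid, 15 mm off middle each way, 0.17 rad off lengthwise; cap flat on counter, 15 mm off latch line, 86 to 134 mm before crate centre (horizontal distance between jar_large and trivet below 0.012 m and z of jar_large in the frame of trivet between 0.003 and 0.009 m and angle between each of jar_large, jar_small, cup's own z axis and vertical below 0.08 rad and horizontal distance between jar_small and jar_large below 0.01 m and z of jar_small in the frame of jar_large between 0.081 and 0.089 m and horizontal distance between cup and tile below 0.012 m and z of cup in the frame of tile between 0.003 and 0.009 m and x of opener in the frame of crate between -0.015 and 0.015 m and y of opener in the frame of crate between -0.015 and 0.015 m and z of opener in the frame of crate between 0.057 and 0.064 m and angle between the x axis of opener and the y axis of crate, either way round below 0.17 rad and angle between each of opener, cap's own z axis and vertical below 0.1 rad and x of cap in the frame of crate between -0.134 and -0.086 m and y of cap in the frame of crate between -0.015 and 0.015 m and height (world z) of cap below 0.004 m and linear speed of each of jar_large, jar_small, cup, opener, cap below 0.02 m/s and angular speed of each of jar_large, jar_small, cup, opener, cap below 0.2 rad/s); the robot touches nothing.
It fails at once if a jar is tipped more than 0.5 rad (angle between any of jar_large, jar_small's own z axis and vertical above 0.5 rad).
It fails at once if the mate gourd or the salt shaker is moved more than 25 mm or knocked over (distance of any of mate, salt from where it was at the start of the episode above 0.025 m or angle between any of mate, salt's own z axis and vertical above 0.5 rad).
It also fails if it takes over 134 s, if anything falls off the work surface, if the arm or the gripper's body presses on something with over 40 N, if the wrist force passes 120 N, or if a joint passes its speed limit or range.

## Working session

There is one attempt and no reset: what is moved stays moved. The work goes in short steps, Python scripts to look and compute and a tool call to move; the robot and the scene stay as the last step left them, time stands still between calls to the robot, and variables do not carry over. Pictures are saved under pics/ and viewed, and the job is handed in when it is done.

Besides the shell and the picture viewer there is one more tool, called after ">>>" as name(argument=value, ...), one argument or row to a line, values as JSON. jog_arm: Moves the arm, as the interface text tells. Its arguments: {"type":"object","properties":{"translation":{"type":"array","items":{"type":"array","items":{"type":"number"}}},"turn":{"type":"array","items":{"type":"array","items":{"type":"number"}}},"grip":{"type":"array","items":{"type":"number"}},"grip_force":{"type":"number"}},"required":["translation","turn","grip"]}

```bash
mkdir -p pics
python3 - <<'E'
from station import *
import cv2,json
s=state();print(s)
for n in("scene","top","wrist"):
    d=get_image(n);cv2.imwrite(f"pics/{n}0.png",d["img"][:,:,::-1])
    print(n,{k:v for k,v in d.items() if k!="img"})
E
```

```text
{'t': 0.0, 'q': array([ 1.22647584,  0.59209823,  0.04825778,  1.60983965, -0.03329699,
        0.94267014, -0.03369038]), 'qvel': array([ 1.14696475e-04, -1.05437597e-03,  1.78235074e-03, -2.16639747e-04,
        3.27513213e-04,  4.91546400e-04,  8.89194450e-05]), 'joint_efforts': array([ 8.09632857e-04, -5.48686051e+01,  1.54626064e+00, -1.98122120e+01,
        9.27435322e-03,  8.68688570e-03,  6.20794637e-06]), 'tool_pos': array([ 179.77083552, -701.50603912,  230.14840435]), 'ee_rot': array([-6.36275244e-04,  7.90037902e-01, -6.13057004e-01, -9.04434229e-04]), 'wrist_force': array([-1.10979582,  0.54838549, -0.01600725]), 'ft_torque': array([-0.01614951,  0.03590827, -0.03264368]), 'width': 0.998297571954202}
scene {'fx': 390.80884873973883, 'fy': 390.80884873973883, 'cx': 260.6119885088087, 'cy': 189.1817758140714, 'rvec': array([ 0.89607629,  2.62128614, -0.93700518]), 'tvec': array([ 405.96503953, -197.84678095, 1152.34994906])}
top {'fx': 410.63491286060395, 'fy': 410.63491286060395, 'cx': 256.13454294485985, 'cy': 189.74803717162447, 'rvec': array([ 2.11180532, -2.08767583,  0.23561162]), 'tvec': array([ -15.55505269,  523.7744925 , 1129.96480737])}
wrist {'fx': 314.9419970066137, 'fy': 314.9419970066137, 'cx': 253.87878177890056, 'cy': 193.24802233495635, 'T_tool_cam': array([[ 9.99999556e-01,  2.65895158e-05, -9.42242305e-04,
         3.45713496e-02],
       [ 2.74641557e-04,  9.48013891e-01,  3.18228829e-01,
        -8.21915873e+01],
       [ 9.01720344e-04, -3.18228947e-01,  9.48013462e-01,
        -1.43095888e+02],
       [ 0.00000000e+00,  0.00000000e+00,  0.00000000e+00,
         1.00000000e+00]])}
```

View pics/top0.png

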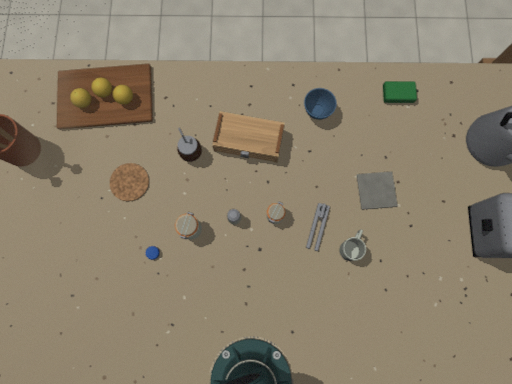

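View pics/scene0.png

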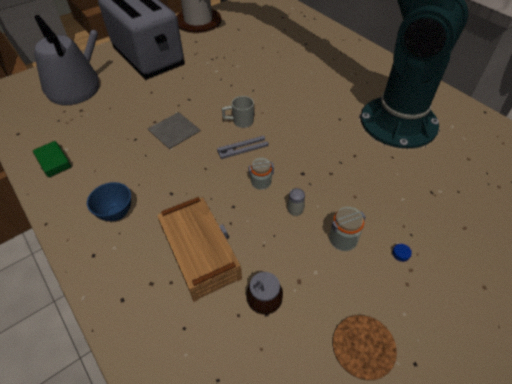

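View pics/wrist0.png

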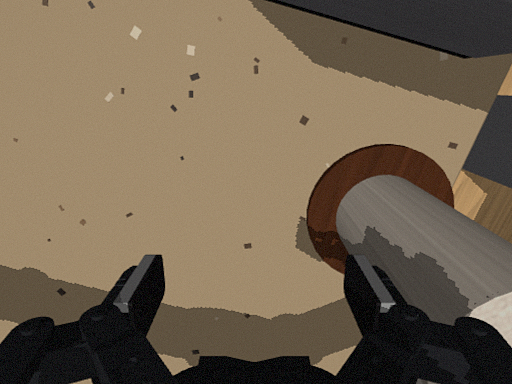

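The top view shows the trivet (129,182), cap (152,253), large jar (187,226), salt (234,216), small jar (276,212), opener (317,227), cup (354,249), tile (377,190), crate (249,136) and mate (189,148). I'll measure next.

```bash
cat > h.py <<'E'
from station import *
import cv2,numpy as np
from scipy.spatial.transform import Rotation as R
def Rt(q): return R.from_quat([q[1],q[2],q[3],q[0]]).as_matrix()
def cam(n):
    s=state(); d=get_image(n)
    K=np.array([[d["fx"],0,d["cx"]],[0,d["fy"],d["cy"]],[0,0,1]])
    if n=="wrist":
        T=d["T_tool_cam"]; A=Rt(s["ee_rot"])
        Rc=A@T[:3,:3]; c=A@T[:3,3]+s["tool_pos"]
    else:
        M=cv2.Rodrigues(np.array(d["rvec"]))[0]; Rc=M.T; c=-M.T@d["tvec"]
    return d["img"],K,Rc,c
def ray(cm,uv,z):
    img,K,Rc,c=cm
    v=Rc@np.linalg.inv(K)@np.array([uv[0],uv[1],1.0])
    return c+v*(z-c[2])/v[2]
def proj(cm,p):
    img,K,Rc,c=cm
    v=K@(Rc.T@(np.array(p,float)-c)); return v[:2]/v[2]
def save(cm,name,crop=None,k=1):
    im=cm[0][:,:,::-1]
    if crop: im=im[crop[1]:crop[3],crop[0]:crop[2]]
    cv2.imwrite("pics/"+name,cv2.resize(im,None,fx=k,fy=k,interpolation=cv2.INTER_CUBIC))
E
python3 - <<'E'
from h import *
c=cam("top");s=cam("scene")
np.save("pics/top.npy",c[0])
save(c,"t_a.png",(100,90,260,270),3.3);save(c,"t_b.png",(205,100,405,270),3.8)
for n,uv,z in [("trivet",(129,182),6),("cap",(152,253),16),("jarL",(187,225),85),("salt",(234,216),50),("jarS",(276,212),65),("opener",(317,227),12),("cup",(353,249),68),("tile",(377,190),6),("crate",(249,136),60),("mate",(189,148),80)]:
    print(n,ray(c,uv,z).round(0))
E
```

```text
trivet [556. 378.   6.]
cap [342. 291.  16.]
jarL [415. 181.  85.]
salt [448.  53.  50.]
jarS [458. -67.  65.]
opener [ 424. -190.   12.]
cup [ 356. -281.   68.]
tile [ 540. -375.    6.]
crate [688.  14.  60.]
mate [642. 188.  80.]
```

```bash
ls pics
```

```text
scene0.png
t_a.png
t_b.png
top.npy
top0.png
wrist0.png
```

View pics/t_a.png

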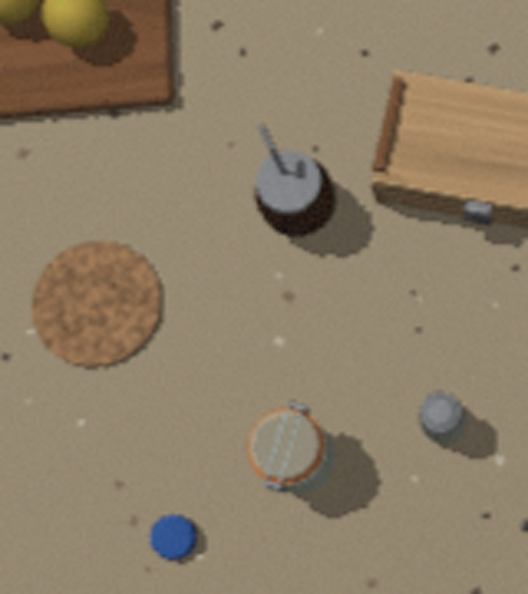

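View pics/t_b.png

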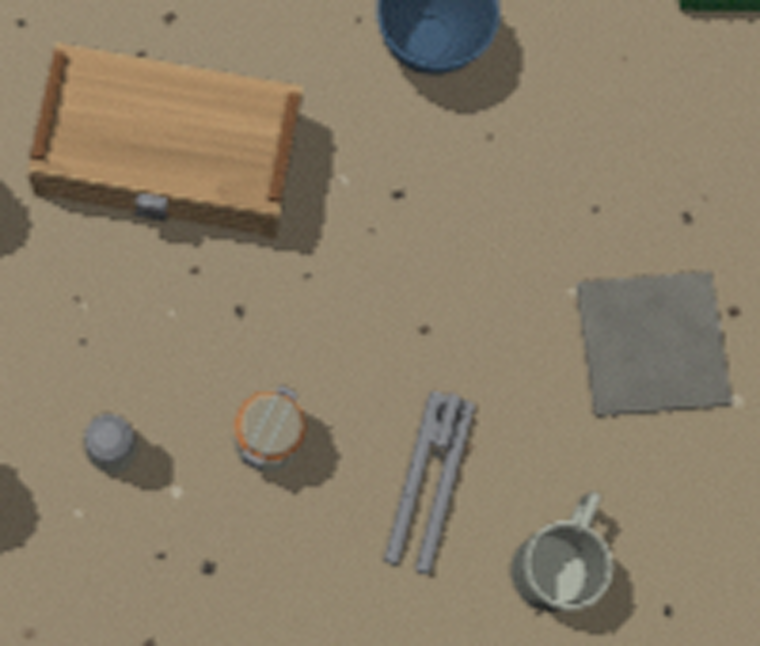

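```bash
cat >> h.py <<'E'
def plan(p,yaw,quiet=False):
    """print translation / turn in tool axes from the current measured pose to TCP p, vertical, tool x at yaw deg"""
    s=state();A=Rt(s["ee_rot"])
    cur=np.degrees(np.arctan2(A[1,0],A[0,0]))
    y=np.radians(yaw);x=np.array([np.cos(y),np.sin(y),0]);z=np.array([0,0,-1.]);B=np.stack([x,np.cross(z,x),z],1)
    t=A.T@(np.array(p,float)-s["tool_pos"]); w=np.degrees(R.from_matrix(A.T@B).as_rotvec())
    print("t=%.2f pos"%s["t"],s["tool_pos"].round(1),"yaw %.1f"%cur,"-> trans",t.round(1),"turn",w.round(1),"q7 %.2f"%s["q"][6],"width %.3f"%s["width"],"F",s["wrist_force"].round(1))
    return t,w
E
python3 - <<'E'
from h import *
s=state()
d=cam("top");k=3.8
def tb(U,V): return ((U+.5)/k-.5+205,(V+.5)/k-.5+100)
print("tile",[ray(d,tb(*p),6)[:2].round(1).tolist() for p in [(578,284),(711,271),(732,405),(597,416)]])
print("cup",ray(d,tb(568,565),68),ray(d,tb(595,496),60))
print("op",ray(d,tb(393,562),12),ray(d,tb(427,570),12),ray(d,tb(436,393),12),ray(d,tb(470,402),12))
plan((365,-285,230),-111)
E
```

```text
tile [[588.0, -316.1], [600.0, -423.7], [490.4, -433.4], [480.3, -326.4]]
cup [ 357.78166246 -284.18680133   68.        ] [ 409.81080107 -308.2959786    60.        ]
op [ 363.45846231 -162.95421331   12.        ] [ 357.65383064 -188.94328211   12.        ] [ 496.18838809 -199.01851755   12.        ] [ 489.27766435 -225.58387729   12.        ]
t=0.30 pos [ 179.8 -702.1  230.9] yaw -75.6 -> trans [-358.  -282.9    1.1] turn [ 0.   0.  35.4] q7 -0.03 width 1.001 F [ 0.3 -0.2 -0.3]
```

>>> jog_arm(
  translation=[
    [0,0,-100],
    [0,0,-100],
    [-358,-283,-20],
    [-358,-283,-20],
    [-358,-283,-20],
    [-358,-283,-20],
    [-358,-283,-20],
    [-358,-283,-20],
    [-358,-283,-20],
    [-358,-283,-20],
    [-358,-283,-20],
    [-358,-283,-20],
    [-358,-283,-20],
    [-358,-283,-20],
    [-358,-283,-20],
  ],
  turn=[
    [0,0,0],
    [0,0,0],
    [0,0,39],
    [0,0,39],
    [0,0,39],
    [0,0,39],
    [0,0,39],
    [0,0,39],
    [0,0,39],
    [0,0,39],
    [0,0,39],
    [0,0,39],
    [0,0,39],
    [0,0,39],
    [0,0,39],
  ],
  grip=[85,85,85,85,85,85,85,85,85,85,85,85,85,85,85],
)

```text
t: 1.8
tool_pos: [364.7, -287.1, 251.7]
ee_rot: [-0.0, -0.539, 0.842, -0.001]
wrist_force: [-0.1, 0.6, 0.5]
width: 0.992
```

Run:
```python
from h import *
c=cam("wrist");save(c,"w1.png")
print(state()["qvel"].round(3))
plan((365,-285,100),-115)
```

```text
[ 0.003  0.002 -0.006  0.003 -0.003 -0.    -0.003]
t=1.85 pos [ 364.7 -287.2  251.6] yaw -114.8 -> trans [ -2.2   0.7 151.6] turn [-0.1 -0.   0.2] q7 -1.40 width 0.997 F [-0.2  0.4 -1. ]
```

View pics/w1.png

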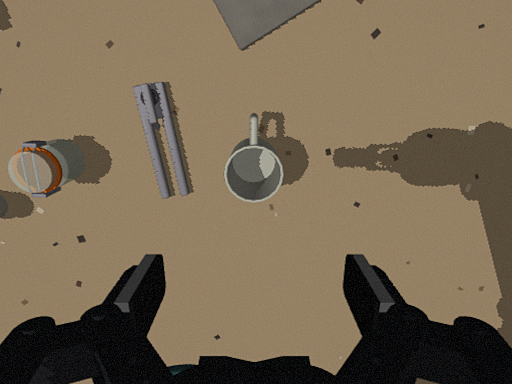

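Run:
```python
from h import *
c=cam("wrist")
# rim ellipse
print("cup L/R/T/B",[ray(c,p,68)[:2].round(1).tolist() for p in [(224.5,173),(282.5,173),(253.5,145),(253.5,201)]])
p=ray(c,(253.5,173),68);h=ray(c,(254,113),55);print(p.round(1),np.degrees(np.arctan2(*(h-p)[1::-1])))
a=[ray(c,q,12) for q in [(166,196),(184,194)]];b=[ray(c,q,z) for q,z in [((136,85),12),((163,82),12)]]
a=sum(a)/2;b=sum(b)/2;print("op",a.round(1),b.round(1),np.linalg.norm(b-a),np.degrees(np.arctan2(*(b-a)[1::-1])))
plan((p[0],p[1],60),-115)
```

```text
cup L/R/T/B [[373.8, -256.3], [347.7, -312.7], [388.0, -297.2], [331.8, -271.1]]
[ 360.7 -284.5   68. ] -25.324934275379338
op [ 363.1 -174.4   12. ] [ 493.7 -214.4   12. ] 136.5420432418227 -17.045457121688266
t=1.90 pos [ 364.7 -287.   251.6] yaw -114.8 -> trans [ -0.7   4.8 191.6] turn [-0.  -0.   0.2] q7 -1.40 width 0.994 F [-0.  -0.1 -0. ]
```

>>> jog_arm(
  translation=[
    [-0.7,4.8,120],
    [-0.7,4.8,170],
    [-0.7,4.8,200],
    [-0.7,4.8,224],
    [-0.7,4.8,224],
    [-0.7,4.8,224],
    [-0.7,4.8,224],
    [-0.7,4.8,224],
    [-0.7,4.8,224],
    [-0.7,4.8,224],
    [-0.7,4.8,224],
    [-0.7,4.8,224],
    [-0.7,4.8,224],
  ],
  turn=[
    [0,0,0],
    [0,0,0],
    [0,0,0],
    [0,0,0],
    [0,0,0],
    [0,0,0],
    [0,0,0],
    [0,0,0],
    [0,0,0],
    [0,0,0],
    [0,0,0],
    [0,0,0],
    [0,0,0],
  ],
  grip=[85,85,85,85,85,85,85,40,40,40,40,40,40],
  grip_force=30,
)

```text
t: 3.2
tool_pos: [362.1, -283.8, 29.3]
ee_rot: [0.001, -0.54, 0.842, -0.002]
wrist_force: [-1.0, -0.5, 7.5]
width: 0.749
```

Run:
```python
from h import *
plan((542.5,-374.5,36.5),-115)
```

```text
t=3.20 pos [ 362.1 -283.8   29.3] yaw -114.7 -> trans [   7.2 -201.9   -6.4] turn [-0.2 -0.1  0.3] q7 -1.35 width 0.749 F [-1.  -0.5  7.5]
```

>>> jog_arm(
  translation=[
    [0,0,-30],
    [0,0,-60],
    [7,-202,-60],
    [7,-202,-60],
    [7,-202,-60],
    [7,-202,-60],
    [7,-202,-60],
    [7,-202,-60],
    [7,-202,-60],
    [7,-202,-40],
    [7,-202,-20],
    [7,-202,-10],
    [7,-202,-7],
    [7,-202,-7],
    [7,-202,-7],
    [7,-202,-7],
  ],
  turn=[
    [0,0,0],
    [0,0,0],
    [0,0,0],
    [0,0,0],
    [0,0,0],
    [0,0,0],
    [0,0,0],
    [0,0,0],
    [0,0,0],
    [0,0,0],
    [0,0,0],
    [0,0,0],
    [0,0,0],
    [0,0,0],
    [0,0,0],
    [0,0,0],
  ],
  grip=[40,40,40,40,40,40,40,40,40,40,40,40,40,40,40,40],
)

```text
t: 4.8
tool_pos: [540.0, -372.7, 35.3]
ee_rot: [-0.001, -0.54, 0.842, 0.001]
wrist_force: [-3.0, 0.6, 6.7]
width: 0.744
```

Run:
```python
from h import *
c=cam("wrist");save(c,"w2.png");
c=cam("scene");save(c,"s2.png",(90,70,290,220),3.5);
plan((542.5,-374.5,36.5),-115)
```

```text
t=4.90 pos [ 540.  -372.7   35.3] yaw -114.7 -> trans [ 0.6 -3.1 -1.2] turn [0.2 0.  0.3] q7 -1.39 width 0.744 F [-3.4  1.9  6.6]
```

View pics/w2.png

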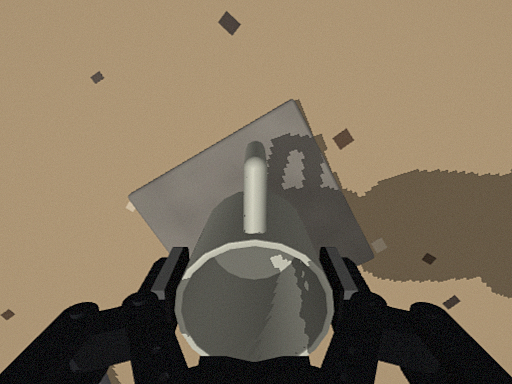

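View pics/s2.png

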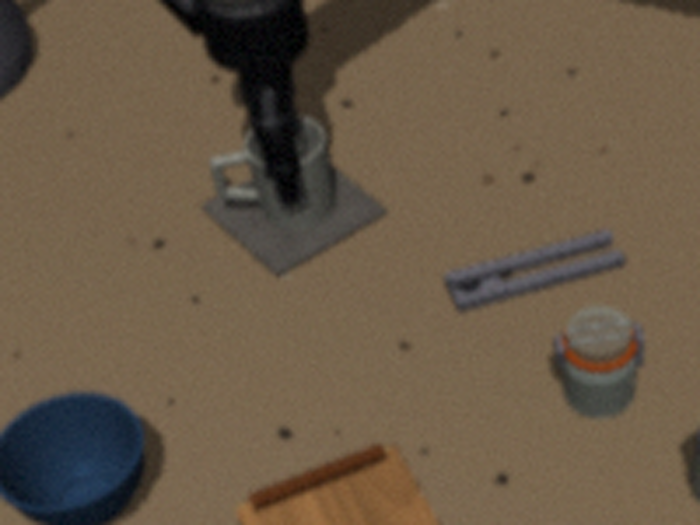

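Run:
```python
from h import *
c=cam("wrist")
a=[ray(c,p,6) for p in [(128.5,195.5),(294,100),(374,258)]]
print([x.round(1) for x in a],(a[0]+a[2])/2, np.linalg.norm(a[0]-a[1]),np.linalg.norm(a[2]-a[1]))
print("cup ctr", ray(c,(254,307),68))
```

```text
[array([ 591., -316.,    6.]), array([ 600.1, -423.2,    6. ]), array([ 492.4, -432.6,    6. ])] [ 541.69007827 -374.27657279    6.        ] 107.63518878990354 108.16935434488042
cup ctr [ 535.10177185 -370.36334417   68.        ]
```

>>> jog_arm(
  translation=[
    [0,-2,-3],
    [0,-4,-3],
    [0,-4,-3],
    [0,-4,1],
    [0,-4,1],
    [0,-4,1],
    [0,-4,1],
    [0,-4,1],
    [0,-4,1],
    [0,-4,-40],
    [0,-4,-80],
    [0,-4,-150],
    [0,-4,-150],
    [0,-4,-150],
    [0,-4,-150],
  ],
  turn=[
    [0,0,0],
    [0,0,0],
    [0,0,0],
    [0,0,0],
    [0,0,0],
    [0,0,0],
    [0,0,0],
    [0,0,0],
    [0,0,0],
    [0,0,0],
    [0,0,0],
    [0,0,0],
    [0,0,0],
    [0,0,0],
    [0,0,0],
  ],
  grip=[40,40,40,40,40,85,85,85,85,85,85,85,85,85,85],
)

```text
t: 6.45
tool_pos: [545.3, -374.7, 184.2]
ee_rot: [-0.0, -0.54, 0.842, 0.0]
wrist_force: [-0.9, 0.3, -0.1]
width: 0.996
```

Run:
```python
from h import *
c=cam("wrist");save(c,"w3.png");
plan((435,-196,200),-107)
```

```text
t=6.50 pos [ 544.7 -374.2  183.1] yaw -114.6 -> trans [-116.3  174.   -16.4] turn [ 0.1  0.  -7.6] q7 -1.40 width 0.996 F [-0.1  0.1 -0.7]
```

View pics/w3.png

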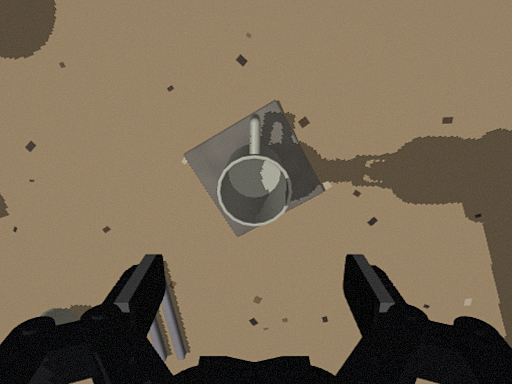

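Run:
```python
from h import *
c=cam("wrist")
a=[ray(c,p,6) for p in [(184,156),(277,101),(325,186),(238,236)]]
print("tile",sum(a)/4,"cup",ray(c,(254.5,190.5),74))
```

```text
tile [ 541.51969573 -374.46659684    6.        ] cup [ 544.1575299  -374.11148625   74.        ]
```

>>> jog_arm(
  translation=[
    [-116,174,-16],
    [-116,174,-16],
    [-116,174,-16],
    [-116,174,-16],
    [-116,174,-16],
    [-116,174,-16],
    [-116,174,-16],
    [-116,174,-16],
  ],
  turn=[
    [0,0,-7.6],
    [0,0,-7.6],
    [0,0,-7.6],
    [0,0,-7.6],
    [0,0,-7.6],
    [0,0,-7.6],
    [0,0,-7.6],
    [0,0,-7.6],
  ],
  grip=[85,85,85,85,85,85,85,85],
)

```text
t: 7.35
tool_pos: [436.8, -198.6, 200.0]
ee_rot: [-0.0, -0.594, 0.805, -0.001]
wrist_force: [-0.3, -0.1, 0.2]
width: 0.996
```

Run:
```python
from h import *
c=cam("wrist");save(c,"w4.png");
plan((435,-196,200),-107)
```

```text
t=7.40 pos [ 436.7 -198.5  200. ] yaw -107.1 -> trans [-1.9  2.4  0. ] turn [-0.  -0.  -0.1] q7 -1.51 width 0.998 F [-0.4  0.3 -0.1]
```

View pics/w4.png

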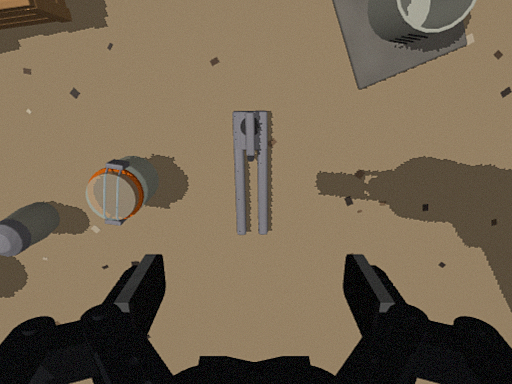

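Run:
```python
from h import *
c=cam("wrist")
a=ray(c,(252.3,234.5),12);b=ray(c,(252,111),12);u=(b-a)/np.linalg.norm(b-a)
print(a,b,np.linalg.norm(b-a),np.degrees(np.arctan2(u[1],u[0])))
m=(a+b)/2; g=m+u*6; print("mid",m,"g",g)
plan((g[0],g[1],1),np.degrees(np.arctan2(u[1],u[0]))-90)
```

```text
[ 361.35998603 -172.95629942   12.        ] [ 494.16760795 -213.86945614   12.        ] 138.96672563583977 -17.122145817849233
mid [ 427.76379699 -193.41287778   12.        ] g [ 433.49787274 -195.17933618   12.        ]
t=7.45 pos [ 436.5 -198.3  200. ] yaw -107.1 -> trans [ -2.2   3.9 199. ] turn [-0. -0. -0.] q7 -1.51 width 0.994 F [ 0.4 -1.1  0.5]
```

>>> jog_arm(
  translation=[
    [-2.2,4,90],
    [-2.2,4,140],
    [-2.2,4,180],
    [-2.2,4,196],
    [-2.2,4,199],
    [-2.2,4,199],
    [-2.2,4,199],
    [-2.2,4,199],
    [-2.2,4,199],
    [-2.2,4,199],
    [-2.2,4,199],
    [-2.2,4,199],
  ],
  turn=[
    [0,0,0],
    [0,0,0],
    [0,0,0],
    [0,0,0],
    [0,0,0],
    [0,0,0],
    [0,0,0],
    [0,0,0],
    [0,0,0],
    [0,0,0],
    [0,0,0],
    [0,0,0],
  ],
  grip=[60,60,60,60,60,60,20,20,20,20,20,20],
  grip_force=50,
)

```text
t: 8.65
tool_pos: [433.1, -193.9, 2.3]
ee_rot: [0.001, -0.595, 0.804, -0.001]
wrist_force: [-0.3, 0.5, 8.4]
width: 0.404
```

Run:
```python
from h import *
plan((433.5,-195.2,1),-107.1)
```

```text
t=8.65 pos [ 433.1 -193.9    2.3] yaw -107.0 -> trans [ 1.1 -0.7  1.3] turn [-0.1 -0.   0.1] q7 -1.50 width 0.404 F [-0.3  0.5  8.4]
```

Run:
```python
from h import *
c=cam("top");save(c,"t_c.png",(205,105,295,170),8)
c=cam("scene");save(c,"s_c.png",(150,185,250,305),5)
```

```text
(no output)
```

View pics/t_c.png

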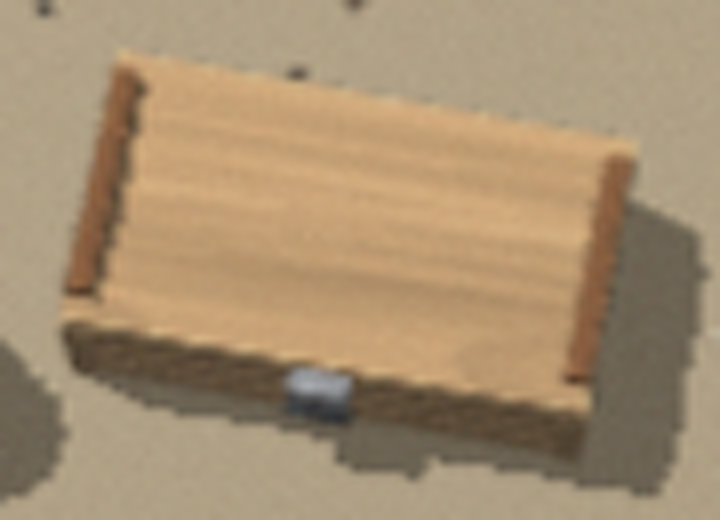

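View pics/s_c.png

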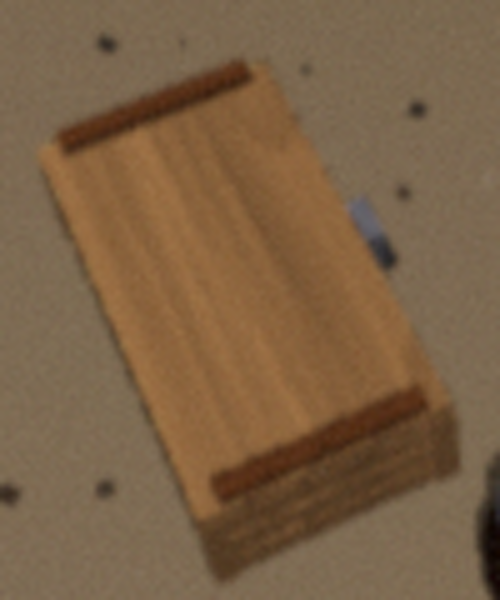

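Run:
```python
from h import *
for n,k,o,P in [("top",8,(205,105),[(118,52),(634,143),(588,412),(64,320)]),("scene",5,(150,185),[(205,520),(42,150),(262,64),(453,408)])]:
    c=cam(n)
    a=np.array([ray(c,((U+.5)/k-.5+o[0],(V+.5)/k-.5+o[1]),60) for U,V in P])
    m=a.mean(0);y=(a[0]-a[1])+(a[3]-a[2]); x=(a[0]-a[3])+(a[1]-a[2])
    print(n,a[:,:2].round(0).tolist(),m.round(1),"ydir",np.degrees(np.arctan2(y[1],y[0])),"xdir",np.degrees(np.arctan2(x[1],x[0])),np.linalg.norm(y)/2,np.linalg.norm(x)/2)
```

```text
top [[767.0, 105.0], [733.0, -90.0], [627.0, -73.0], [660.0, 122.0]] [696.7  15.8  60. ] ydir 80.07067576638782 xdir -9.058205293125663 197.95491767342497 107.93713508801115
scene [[767.0, 106.0], [732.0, -89.0], [629.0, -71.0], [662.0, 126.0]] [697.5  18.   60. ] ydir 80.1328841545899 xdir -10.452545426840611 198.89385050347647 105.41218474170269
```

Run:
```python
from h import *
plan((697.9,22.1,63.5),-9.9)
```

```text
t=8.85 pos [ 433.1 -193.9    2.3] yaw -107.0 -> trans [-284.1 -190.   -60.9] turn [ -0.1  -0.1 -97.1] q7 -1.50 width 0.406 F [-0.5  0.   7.1]
```

>>> jog_arm(
  translation=[
    [0,0,-50],
    [0,0,-100],
    [0,0,-140],
    [-284,-190,-140],
    [-284,-190,-140],
    [-284,-190,-140],
    [-284,-190,-140],
    [-284,-190,-140],
    [-284,-190,-140],
    [-284,-190,-140],
    [-284,-190,-140],
    [-284,-190,-140],
    [-284,-190,-140],
    [-284,-190,-140],
    [-284,-190,-140],
    [-284,-190,-140],
    [-284,-190,-140],
    [-284,-190,-140],
    [-284,-190,-140],
  ],
  turn=[
    [0,0,0],
    [0,0,0],
    [0,0,0],
    [0,0,-97],
    [0,0,-97],
    [0,0,-97],
    [0,0,-97],
    [0,0,-97],
    [0,0,-97],
    [0,0,-97],
    [0,0,-97],
    [0,0,-97],
    [0,0,-97],
    [0,0,-97],
    [0,0,-97],
    [0,0,-97],
    [0,0,-97],
    [0,0,-97],
    [0,0,-97],
  ],
  grip=[20,20,20,20,20,20,20,20,20,20,20,20,20,20,20,20,20,20,20],
)

```text
t: 10.75
tool_pos: [697.2, 22.4, 141.3]
ee_rot: [0.0, 0.996, -0.088, -0.0]
wrist_force: [0.4, 1.0, -0.7]
width: 0.401
```

Run:
```python
from h import *
plan((697.9,22.1,63.5),-9.9)
c=cam("wrist");save(c,"w5.png")
```

```text
t=10.75 pos [697.2  22.4 141.3] yaw -10.0 -> trans [ 0.7  0.1 77.8] turn [ 0.   0.  -0.1] q7 -0.58 width 0.401 F [ 0.4  1.  -0.7]
```

View pics/w5.png

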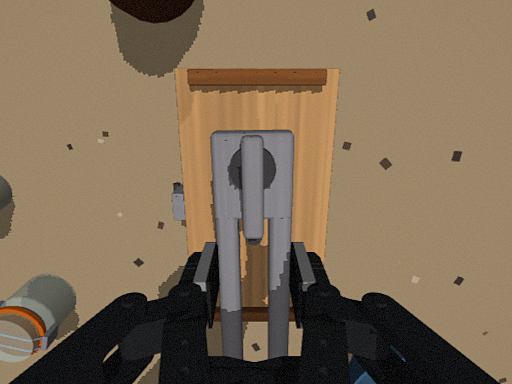

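>>> jog_arm(
  translation=[
    [0,0,40],
    [0,0,65],
    [0,0,75],
    [0,0,79],
    [0,0,79],
    [0,0,79],
  ],
  turn=[
    [0,0,0],
    [0,0,0],
    [0,0,0],
    [0,0,0],
    [0,0,0],
    [0,0,0],
  ],
  grip=[20,20,20,20,20,20],
)

```text
t: 11.4
tool_pos: [698.3, 22.6, 63.3]
ee_rot: [-0.0, 0.996, -0.087, 0.001]
wrist_force: [0.2, -0.5, -1.7]
width: 0.401
```

>>> jog_arm(
  translation=[
    [0,0,1.5],
    [0,0,1.5],
    [0,0,1.5],
    [0,0,1],
    [0,0,1],
    [0,0,1],
    [0,0,-30],
    [0,0,-70],
    [0,0,-120],
    [0,0,-120],
    [0,0,-120],
  ],
  turn=[
    [0,0,0],
    [0,0,0],
    [0,0,0],
    [0,0,0],
    [0,0,0],
    [0,0,0],
    [0,0,0],
    [0,0,0],
    [0,0,0],
    [0,0,0],
    [0,0,0],
  ],
  grip=[20,20,20,60,60,60,60,60,60,60,60],
)

```text
t: 12.5
tool_pos: [698.3, 22.4, 184.0]
ee_rot: [-0.0, 0.996, -0.087, 0.002]
wrist_force: [1.0, -0.6, -0.4]
width: 0.702
```

Run:
```python
from h import *
plan((697.9,22.1,63.5),-9.9)
c=cam("wrist");save(c,"w6.png")
```

```text
t=12.50 pos [698.3  22.4 184. ] yaw -10.0 -> trans [ -0.7   0.5 120.4] turn [-0.  -0.2 -0.1] q7 -0.56 width 0.702 F [ 1.  -0.6 -0.4]
```

View pics/w6.png

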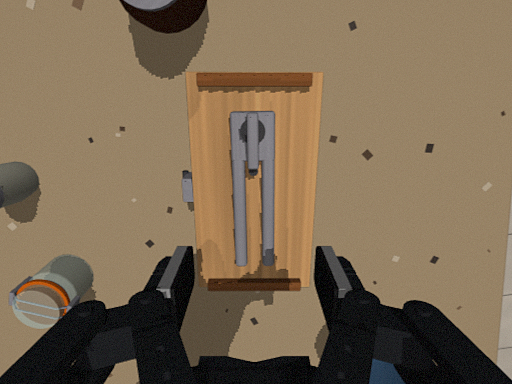

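Run:
```python
from h import *
c=cam("wrist")
h=ray(c,(253,111),72);t=ray(c,(254.5,266),72);m=(h+t)/2
L=np.array([ray(c,p,60) for p in [(186,72),(323,72)]]);B=[ray(c,p,68) for p in [(254,72),(253,291)]]
print("op mid",m,np.linalg.norm(h-t),"dir",np.degrees(np.arctan2((h-t)[1],(h-t)[0])))
print("end outer edges mid via bars z68",(B[0]+B[1])/2,np.linalg.norm(B[0]-B[1]))
l=ray(c,(190,110),60);r=ray(c,(320,110),60);print("sides",(l+r)/2,np.linalg.norm(l-r))
l2=ray(c,(196,250),60);r2=ray(c,(314.5,250),60);print("sides2",(l2+r2)/2,np.linalg.norm(l2-r2))
print("latch",ray(c,(187,187),45), ray(c,(183,187),45))
# crate frame of m
C=np.array([697,17]);a=np.radians(80.1);Y=np.array([np.cos(a),np.sin(a)]);X=np.array([Y[1],-Y[0]])
print("op in crate",(m[:2]-C)@X,(m[:2]-C)@Y,"cap goal",C-108*X, "latch in crate",[(ray(c,(183,187),z)[:2]-C)@np.array([X,Y]).T for z in (35,45,55)])
```

```text
op mid [696.23028211  17.75189365  72.        ] 138.20615086397083 dir 80.46765642417752
end outer edges mid via bars z68 [695.79655052  17.12516218  68.        ] 196.73198430889093
sides [709.25228925  85.58476705  60.        ] 106.04045727003385
sides2 [687.24279009 -40.75444233  60.        ] 112.03240923476173
latch [634.66175183  27.18251825  45.        ] [630.99104175  27.83377555  45.        ]
op in crate -0.8875286757774676 0.6083605431763648 cap goal [590.60819278  35.56834283] latch in crate [array([-69.25112268,  -3.81141228]), array([-66.88868166,  -0.67640747]), array([-64.52624064,   2.45859733])]
```

Run:
```python
from h import *
plan((420,183,230),70)
```

```text
t=12.60 pos [696.2  21.8 181. ] yaw -10.0 -> trans [-300.2 -110.5  -48.4] turn [ -0.    0.2 -80. ] q7 -0.56 width 0.703 F [ 0.3  0.2 -0.8]
```

>>> jog_arm(
  translation=[
    [0,0,-48],
    [-300,-110,-48],
    [-300,-110,-48],
    [-300,-110,-48],
    [-300,-110,-48],
    [-300,-110,-48],
    [-300,-110,-48],
    [-300,-110,-48],
    [-300,-110,-48],
    [-300,-110,-48],
    [-300,-110,-48],
    [-300,-110,-48],
    [-300,-110,-48],
    [-300,-110,-48],
  ],
  turn=[
    [0,0,0],
    [0,0,-80],
    [0,0,-80],
    [0,0,-80],
    [0,0,-80],
    [0,0,-80],
    [0,0,-80],
    [0,0,-80],
    [0,0,-80],
    [0,0,-80],
    [0,0,-80],
    [0,0,-80],
    [0,0,-80],
    [0,0,-80],
  ],
  grip=[85,85,85,85,85,85,85,85,85,85,85,85,85,85],
)

```text
t: 14.0
tool_pos: [420.7, 182.5, 229.7]
ee_rot: [-0.0, 0.82, 0.573, -0.001]
wrist_force: [-0.3, -0.1, 0.7]
width: 0.994
```

Run:
```python
from h import *
plan((420,183,230),70)
c=cam("wrist");save(c,"w7.png")
```

```text
t=14.00 pos [420.7 182.5 229.7] yaw 69.9 -> trans [ 0.2 -0.9 -0.3] turn [-0.1  0.  -0.1] q7 0.25 width 0.994 F [-0.3 -0.1  0.7]
```

View pics/w7.png

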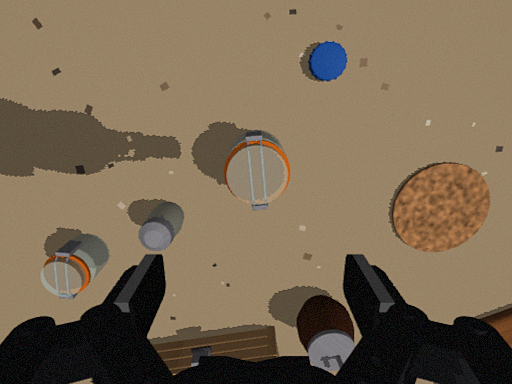

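Run:
```python
from h import *
c=cam("wrist");save(c,"w7b.png",(205,115,305,225),5);save(c,"w7c.png",(25,200,195,310),4)
```

```text
(no output)
```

View pics/w7b.png

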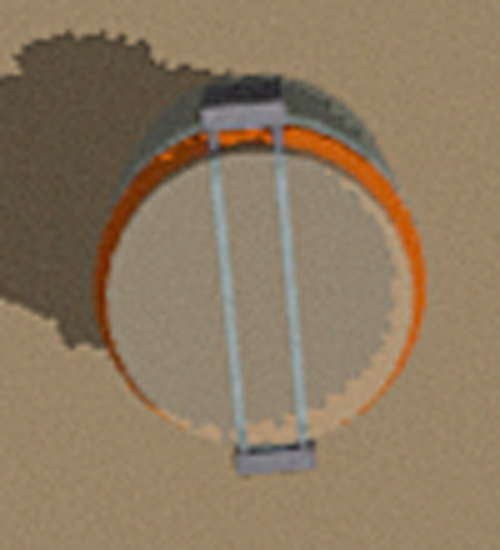

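View pics/w7c.png

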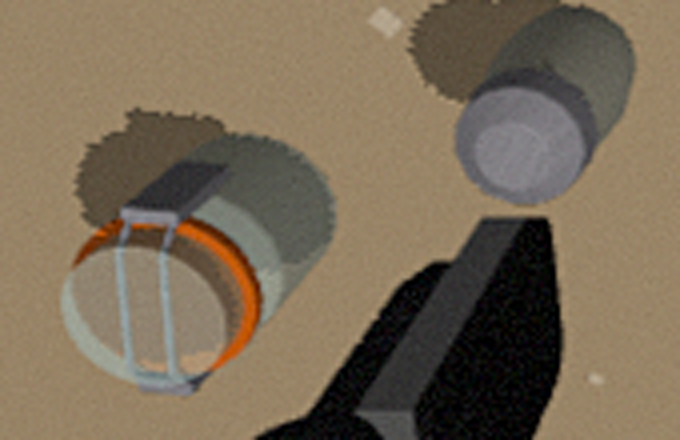

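Run:
```python
from h import *
c=cam("wrist")
def Z(U,V,k,o): return ((U+.5)/k-.5+o[0],(V+.5)/k-.5+o[1])
k=(5,(205,115));J=ray(c,Z(259,298,*k),85);a=ray(c,Z(243,105,*k),79);b=ray(c,Z(275,462,*k),79)
print("L",J,"brackets mid",(a+b)/2,np.linalg.norm(a-b),"axis",np.degrees(np.arctan2((b-a)[1],(b-a)[0])))
print(" lid width",np.linalg.norm(ray(c,Z(105,298,*k),85)-ray(c,Z(413,298,*k),85)),np.linalg.norm(ray(c,Z(259,150,*k),85)-ray(c,Z(259,445,*k),85)))
k=(4,(25,200));J=ray(c,Z(147,314,*k),65);a=ray(c,Z(150,215,*k),59);b=ray(c,Z(168,388,*k),59)
print("S",J,"brackets mid",(a+b)/2,np.linalg.norm(a-b),"axis",np.degrees(np.arctan2((b-a)[1],(b-a)[0])))
hsv=cv2.cvtColor(c[0],cv2.COLOR_RGB2HSV)
m=((hsv[:,:,0]>105)&(hsv[:,:,0]<130)&(hsv[:,:,1]>150)).astype(np.uint8);m[150:]=0
cn=max(cv2.findContours(m,0,2)[0],key=cv2.contourArea);e=cv2.fitEllipse(cn);print(e,"cap",ray(c,e[0],12))
r=c[0].astype(int);m=((r[:,:,0]-r[:,:,2]>60)&(hsv[:,:,1]>110)).astype(np.uint8);m[:,:380]=0;m[270:]=0;m=cv2.morphologyEx(m,3,np.ones((7,7)))
cn=max(cv2.findContours(m,0,2)[0],key=cv2.contourArea);e=cv2.fitEllipse(cn);print(e,"trivet",ray(c,e[0],6),[np.linalg.norm(ray(c,(442,160),6)-ray(c,(442,250),6))])
print("salt",ray(c,(155,236),68))
```

```text
L [418.10861817 186.66079222  85.        ] brackets mid [418.22723322 186.79603789  79.        ] 71.29549488885424 axis -14.956034219498559
 lid width 58.300026758437696 57.79406255246945
S [461.93871387 -64.50085401  65.        ] brackets mid [462.44188667 -64.73752559  59.        ] 58.00611380629716 axis -25.907717252640015
((327.012451171875, 60.476898193359375), (35.37990188598633, 39.15850067138672), 31.25731658935547) cap [345.44188491 293.28458293  12.        ]
((440.7874450683594, 207.00962829589844), (81.88842010498047, 100.88953399658203), 57.176937103271484) trivet [557.5016959  381.97427266   6.        ] [np.float64(122.42045997650314)]
salt [449.56091668  59.8699231   68.        ]
```

Run:
```python
from h import *
plan((418.1,186.7,23),75)
```

```text
t=14.15 pos [421.  182.8 230.2] yaw 70.0 -> trans [  2.7  -4.  207.2] turn [-0.  0. -5.] q7 0.25 width 0.995 F [ 0.2  0.3 -0.4]
```

>>> jog_arm(
  translation=[
    [2.7,-4,50],
    [2.7,-4,90],
    [2.7,-4,130],
    [2.7,-4,165],
    [2.7,-4,190],
    [2.7,-4,207],
    [2.7,-4,207],
    [2.7,-4,207],
    [2.7,-4,207],
    [2.7,-4,207],
    [2.7,-4,207],
    [2.7,-4,207],
    [2.7,-4,207],
  ],
  turn=[
    [0,0,-5],
    [0,0,-5],
    [0,0,-5],
    [0,0,-5],
    [0,0,-5],
    [0,0,-5],
    [0,0,-5],
    [0,0,-5],
    [0,0,-5],
    [0,0,-5],
    [0,0,-5],
    [0,0,-5],
    [0,0,-5],
  ],
  grip=[85,85,85,85,85,85,85,85,45,45,45,45,45],
  grip_force=60,
)

```text
t: 15.45
tool_pos: [418.9, 186.9, 24.9]
ee_rot: [0.0, 0.794, 0.608, 0.001]
wrist_force: [0.3, -0.5, 7.0]
width: 0.755
```

Run:
```python
from h import *
plan((557,381,29),75)
c=cam("wrist");save(c,"w8.png")
```

```text
t=15.45 pos [418.9 186.9  24.9] yaw 74.9 -> trans [223.3  82.9  -3.7] turn [ 0.1 -0.1 -0.1] q7 -0.20 width 0.755 F [ 0.3 -0.5  7. ]
```

View pics/w8.png

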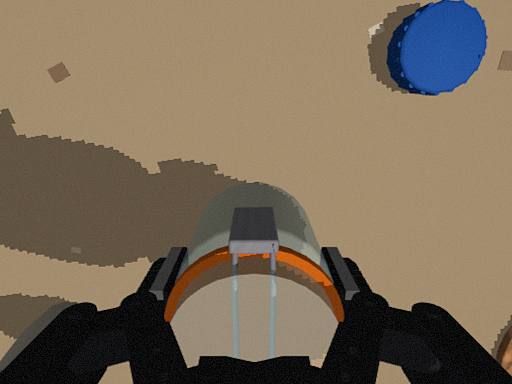

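>>> jog_arm(
  translation=[
    [0,0,-30],
    [0,0,-70],
    [0,0,-80],
    [224,82,-80],
    [224,82,-80],
    [224,82,-80],
    [224,82,-80],
    [224,82,-80],
    [224,82,-80],
    [224,82,-80],
    [224,82,-80],
    [224,82,-80],
    [224,82,-80],
  ],
  turn=[
    [0,0,0],
    [0,0,0],
    [0,0,0],
    [0,0,0],
    [0,0,0],
    [0,0,0],
    [0,0,0],
    [0,0,0],
    [0,0,0],
    [0,0,0],
    [0,0,0],
    [0,0,0],
    [0,0,0],
  ],
  grip=[45,45,45,45,45,45,45,45,45,45,45,45,45],
)

```text
t: 16.8
tool_pos: [555.1, 380.3, 103.1]
ee_rot: [0.0, 0.794, 0.608, -0.001]
wrist_force: [0.1, 0.4, -2.5]
width: 0.757
```

Run:
```python
from h import *
plan((558,381.3,31.5),75)
c=cam("wrist");save(c,"w9.png")
```

```text
t=16.80 pos [555.1 380.3 103.1] yaw 74.9 -> trans [ 1.8  2.5 71.6] turn [ 0.   0.1 -0.1] q7 0.05 width 0.757 F [ 0.1  0.4 -2.5]
```

View pics/w9.png

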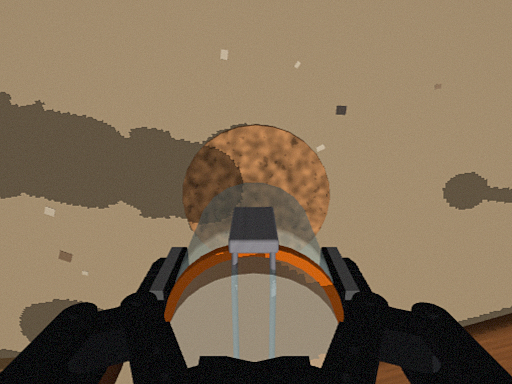

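Run:
```python
from h import *
c=cam("wrist")
P=np.array([ray(c,p,6)[:2] for p in [(258,124.5),(183,188),(330,190),(311,147),(328,210)]])
A=np.c_[2*P,np.ones(len(P))];x=np.linalg.lstsq(A,(P**2).sum(1),rcond=None)[0];print(x[:2],np.sqrt(x[2]+x[:2]@x[:2]))
A=2*(P[1:]-P[0]) # known r=60 check
from scipy.optimize import least_squares
print(least_squares(lambda q:np.hypot(*(P-q).T)-60,x[:2]).x)
```

```text
[559.73381958 381.70693328] 59.56703852127325
[560.14910185 381.41926948]
```

>>> jog_arm(
  translation=[
    [2.5,3.9,25],
    [2.5,3.9,50],
    [2.5,3.9,64],
    [2.5,3.9,70],
    [2.5,3.9,71],
    [2.5,3.9,71.5],
    [2.5,3.9,71.5],
    [2.5,3.9,71.5],
  ],
  turn=[
    [0,0,0],
    [0,0,0],
    [0,0,0],
    [0,0,0],
    [0,0,0],
    [0,0,0],
    [0,0,0],
    [0,0,0],
  ],
  grip=[45,45,45,45,45,45,45,45],
)

```text
t: 17.7
tool_pos: [560.4, 383.8, 32.8]
ee_rot: [-0.0, 0.794, 0.609, 0.001]
wrist_force: [-0.4, 0.3, -2.0]
width: 0.754
```

>>> jog_arm(
  translation=[
    [-2,-0.5,1],
    [-2,-0.5,2],
    [-2,-0.5,2],
    [-2,-0.5,2],
    [-2,-0.5,2],
    [-2,-0.5,2],
    [-2,-0.5,2],
    [-2,-0.5,2],
    [-2,-0.5,-25],
    [-2,-0.5,-60],
    [-2,-0.5,-110],
    [-2,-0.5,-160],
    [-2,-0.5,-190],
    [-2,-0.5,-190],
    [-2,-0.5,-190],
  ],
  turn=[
    [0,0,0],
    [0,0,0],
    [0,0,0],
    [0,0,0],
    [0,0,0],
    [0,0,0],
    [0,0,0],
    [0,0,0],
    [0,0,0],
    [0,0,0],
    [0,0,0],
    [0,0,0],
    [0,0,0],
    [0,0,0],
    [0,0,0],
  ],
  grip=[45,45,45,45,85,85,85,85,85,85,85,85,85,85,85],
)

```text
t: 19.2
tool_pos: [559.1, 381.4, 222.3]
ee_rot: [0.0, 0.794, 0.609, 0.001]
wrist_force: [-0.1, -0.1, -0.6]
width: 0.991
```

Run:
```python
from h import *
plan((360,293,230),75)
c=cam("wrist");save(c,"w10.png",None,1.5)
```

```text
t=19.20 pos [559.1 381.4 222.3] yaw 75.0 -> trans [-137.  -169.3   -7.9] turn [ 0.1 -0.  -0. ] q7 0.16 width 0.991 F [-0.1 -0.1 -0.6]
```

View pics/w10.png

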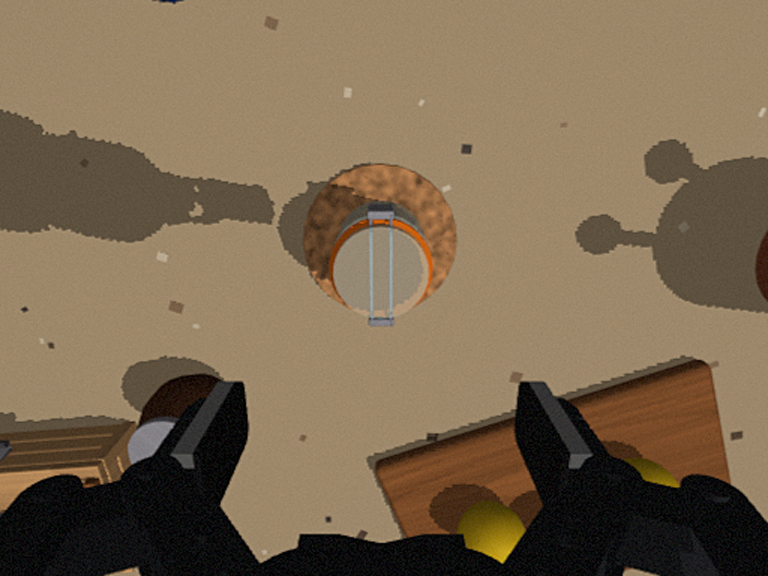

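Run:
```python
from h import *
from scipy.optimize import least_squares
c=cam("wrist")
def Z(U,V): return ((U+.5)/1.5-.5,(V+.5)/1.5-.5)
J=ray(c,Z(381.5,273),91);a=ray(c,Z(381.5,213),85);b=ray(c,Z(381,321),85);print("jar",J,(a+b)/2)
P=np.array([ray(c,Z(*p),6)[:2] for p in [(379,164),(303,240),(456.5,240),(325,191),(433,189),(445,283)]])
f=least_squares(lambda q:np.hypot(*(P-q[:2]).T)-q[2],(558,381,60));print("trivet",f.x,f.fun.round(1))
```

```text
jar [557.73835141 381.15102094  91.        ] [556.97776809 381.19362384  85.        ]
trivet [560.45027203 379.28678234  59.50879092] [ 1.7  0.1 -0.3 -1.  -1.   0.5]
```

>>> jog_arm(
  translation=[
    [-145,-180,0],
    [-145,-180,0],
    [-145,-180,0],
    [-145,-180,0],
    [-145,-180,40],
    [-145,-180,40],
    [-145,-180,40],
    [-145,-180,40],
    [-145,-180,40],
  ],
  turn=[
    [0,0,-5],
    [0,0,-5],
    [0,0,-5],
    [0,0,-5],
    [0,0,-5],
    [0,0,-5],
    [0,0,-5],
    [0,0,-5],
    [0,0,-5],
  ],
  grip=[60,60,60,60,60,60,60,60,60],
)

```text
t: 20.2
tool_pos: [349.1, 289.5, 182.2]
ee_rot: [-0.001, 0.767, 0.642, 0.001]
wrist_force: [0.2, -0.3, -0.1]
width: 0.704
```

Run:
```python
from h import *
c=cam("wrist");save(c,"w11.png")
hsv=cv2.cvtColor(c[0],cv2.COLOR_RGB2HSV)
m=((hsv[:,:,0]>105)&(hsv[:,:,0]<130)&(hsv[:,:,1]>150)).astype(np.uint8)
cn=max(cv2.findContours(m,0,2)[0],key=cv2.contourArea);e=cv2.fitEllipse(cn);p=ray(c,e[0],13);print(e,p)
plan((p[0],p[1],1),80)
```

```text
((256.2596435546875, 166.8728790283203), (36.210819244384766, 37.36302185058594), 6.416249752044678) [344.75843177 293.44121754  13.        ]
t=20.25 pos [349.  289.4 182.3] yaw 79.9 -> trans [  2.9  -4.9 181.3] turn [ 0.  -0.1 -0.1] q7 0.02 width 0.702 F [ 0.2 -0.5  0.2]
```

View pics/w11.png

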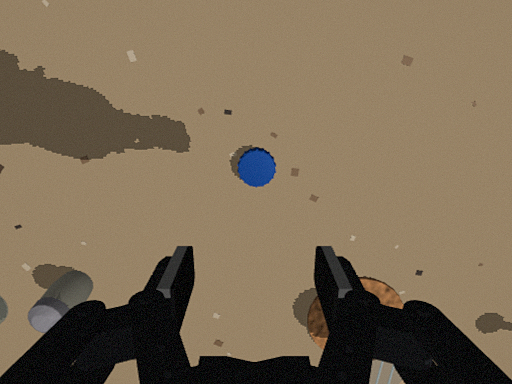

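>>> jog_arm(
  translation=[
    [2.9,-4.9,50],
    [2.9,-4.9,100],
    [2.9,-4.9,145],
    [2.9,-4.9,172],
    [2.9,-4.9,180],
    [2.9,-4.9,180.5],
    [2.9,-4.9,180.5],
    [2.9,-4.9,180.5],
    [2.9,-4.9,180.5],
    [2.9,-4.9,180.5],
    [2.9,-4.9,180.5],
    [2.9,-4.9,180.5],
  ],
  turn=[
    [0,0,0],
    [0,0,0],
    [0,0,0],
    [0,0,0],
    [0,0,0],
    [0,0,0],
    [0,0,0],
    [0,0,0],
    [0,0,0],
    [0,0,0],
    [0,0,0],
    [0,0,0],
  ],
  grip=[60,60,60,60,60,60,60,20,20,20,20,20],
  grip_force=25,
)

```text
t: 21.45
tool_pos: [343.9, 292.4, 2.3]
ee_rot: [-0.0, 0.766, 0.642, 0.001]
wrist_force: [0.3, -0.8, 6.5]
width: 0.431
```

Run:
```python
from h import *
plan((590.6,35.5,3),80)
```

```text
t=21.45 pos [343.9 292.4   2.3] yaw 79.9 -> trans [-209.9  287.7   -0.7] turn [ 0.1 -0.1 -0.1] q7 -0.52 width 0.431 F [ 0.3 -0.8  6.5]
```

>>> jog_arm(
  translation=[
    [0,0,-50],
    [0,0,-100],
    [0,0,-140],
    [-210,288,-140],
    [-210,288,-140],
    [-210,288,-140],
    [-210,288,-140],
    [-210,288,-140],
    [-210,288,-140],
    [-210,288,-140],
    [-210,288,-140],
    [-210,288,-140],
    [-210,288,-140],
    [-210,288,-140],
    [-210,288,-90],
    [-210,288,-40],
    [-210,288,-10],
    [-210,288,-2],
    [-210,288,-2],
    [-210,288,-2],
  ],
  turn=[
    [0,0,0],
    [0,0,0],
    [0,0,0],
    [0,0,0],
    [0,0,0],
    [0,0,0],
    [0,0,0],
    [0,0,0],
    [0,0,0],
    [0,0,0],
    [0,0,0],
    [0,0,0],
    [0,0,0],
    [0,0,0],
    [0,0,0],
    [0,0,0],
    [0,0,0],
    [0,0,0],
    [0,0,0],
    [0,0,0],
  ],
  grip=[20,20,20,20,20,20,20,20,20,20,20,20,20,20,20,20,20,20,20,20],
)

```text
t: 23.45
tool_pos: [590.6, 36.4, 4.5]
ee_rot: [0.0, 0.766, 0.643, 0.001]
wrist_force: [-0.4, 0.1, 0.2]
width: 0.428
```

Run:
```python
from h import *
plan((590.6,35.5,2.3),80)
c=cam("wrist");save(c,"w12.png")
```

```text
t=23.45 pos [590.6  36.4   4.5] yaw 80.1 -> trans [-0.9  0.1  2.2] turn [ 0.1 -0.1  0.1] q7 0.45 width 0.428 F [-0.4  0.1  0.2]
```

View pics/w12.png

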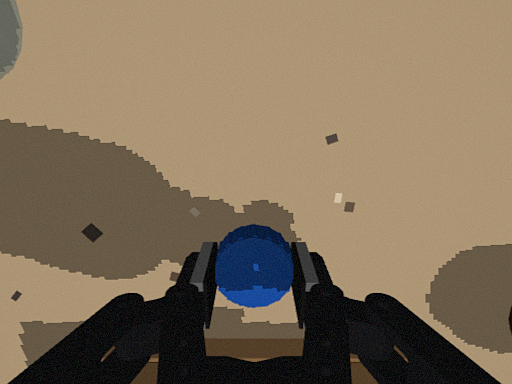

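Cap held in front of the crate. Lower it 2 mm, release it and lift.

>>> jog_arm(
  translation=[
    [-1,0,2],
    [-1,0,2],
    [-1,0,2],
    [-1,0,1.5],
    [-1,0,1.5],
    [-1,0,1.5],
    [-1,0,-30],
    [-1,0,-70],
    [-1,0,-120],
    [-1,0,-170],
    [-1,0,-190],
    [-1,0,-190],
    [-1,0,-190],
  ],
  turn=[
    [0,0,0],
    [0,0,0],
    [0,0,0],
    [0,0,0],
    [0,0,0],
    [0,0,0],
    [0,0,0],
    [0,0,0],
    [0,0,0],
    [0,0,0],
    [0,0,0],
    [0,0,0],
    [0,0,0],
  ],
  grip=[20,20,20,60,60,60,60,60,60,60,60,60,60],
)

```text
t: 24.8
tool_pos: [589.7, 33.4, 193.2]
ee_rot: [0.0, 0.766, 0.643, -0.0]
wrist_force: [0.1, 0.0, -0.1]
width: 0.707
```

Run:
```python
from h import *
c=cam("wrist");save(c,"w13.png")
hsv=cv2.cvtColor(c[0],cv2.COLOR_RGB2HSV)
m=((hsv[:,:,0]>105)&(hsv[:,:,0]<130)&(hsv[:,:,1]>150)).astype(np.uint8)
cn=max(cv2.findContours(m,0,2)[0],key=cv2.contourArea);e=cv2.fitEllipse(cn);p=ray(c,e[0],13);
C=np.array([697,17]);a=np.radians(80.1);Y=np.array([np.cos(a),np.sin(a)]);X=np.array([Y[1],-Y[0]])
print(e,p,"in crate",(p[:2]-C)@X,(p[:2]-C)@Y)
plan((466,-62,200),64)
```

```text
((254.1365509033203, 169.44525146484375), (35.075477600097656, 35.94303512573242), 175.4647674560547) [590.23595388  33.83751754  13.        ] in crate -108.06911677156441 -1.7690508361239032
t=24.85 pos [589.   33.2 192.1] yaw 80.0 -> trans [-115.2 -104.6   -7.5] turn [-0.1  0.1 16. ] q7 0.70 width 0.698 F [ 0.5 -0.2 -0.6]
```

View pics/w13.png

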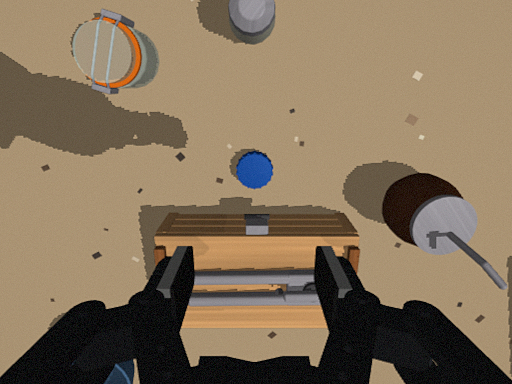

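>>> jog_arm(
  translation=[
    [-115,-105,-8],
    [-115,-105,-8],
    [-115,-105,-8],
    [-115,-105,-8],
    [-115,-105,-8],
    [-115,-105,-8],
    [-115,-105,-8],
  ],
  turn=[
    [0,0,16],
    [0,0,16],
    [0,0,16],
    [0,0,16],
    [0,0,16],
    [0,0,16],
    [0,0,16],
  ],
  grip=[85,85,85,85,85,85,85],
)

```text
t: 25.55
tool_pos: [468.2, -59.7, 201.2]
ee_rot: [-0.0, 0.848, 0.531, 0.001]
wrist_force: [-0.0, -0.4, 0.1]
width: 0.993
```

Run:
```python
from h import *
c=cam("wrist");save(c,"w14.png",(190,110,320,230),5)
plan((462,-64.6,10),64)
```

```text
t=25.60 pos [468.1 -59.7 201.2] yaw 64.1 -> trans [ -7.4  -3.4 191.2] turn [ 0.  -0.1  0.1] q7 0.64 width 0.994 F [0.3 1.8 0.1]
```

View pics/w14.png

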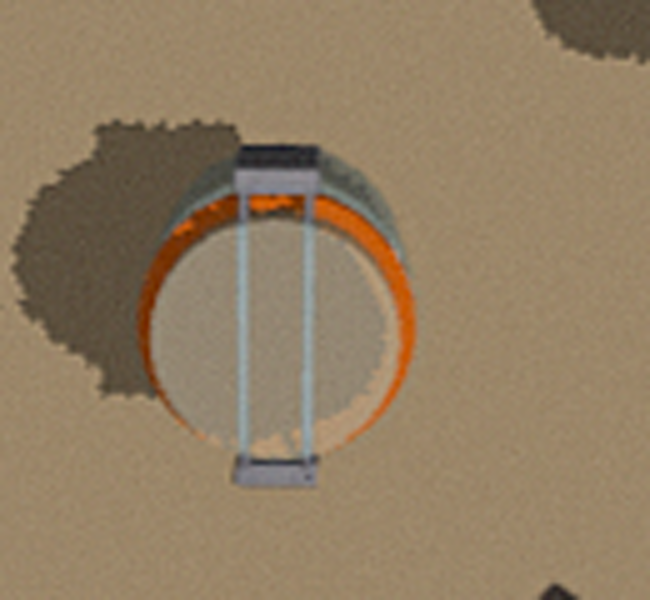

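Run:
```python
from h import *
c=cam("wrist")
def Z(U,V): return ((U+.5)/5-.5+190,(V+.5)/5-.5+110)
J=ray(c,Z(274.5,337),65);a=ray(c,Z(278,180),59);b=ray(c,Z(276,472),59);m=(a+b)/2;print(J,m)
p=(J+m)/2;plan((p[0],p[1],10),64)
```

```text
[461.2674758 -65.3034508  65.       ] [461.77976028 -65.20761517  59.        ]
t=25.65 pos [467.9 -59.8 201.3] yaw 64.1 -> trans [ -8.   -3.4 191.2] turn [ 0.  -0.1  0.1] q7 0.64 width 0.996 F [-0.8  0.6 -1. ]
```

>>> jog_arm(
  translation=[
    [-8,-3.4,40],
    [-8,-3.4,80],
    [-8,-3.4,120],
    [-8,-3.4,155],
    [-8,-3.4,180],
    [-8,-3.4,191],
    [-8,-3.4,191],
    [-8,-3.4,191],
    [-8,-3.4,191],
    [-8,-3.4,191],
    [-8,-3.4,191],
    [-8,-3.4,191],
    [-8,-3.4,191],
    [-8,-3.4,191],
  ],
  turn=[
    [0,0,0],
    [0,0,0],
    [0,0,0],
    [0,0,0],
    [0,0,0],
    [0,0,0],
    [0,0,0],
    [0,0,0],
    [0,0,0],
    [0,0,0],
    [0,0,0],
    [0,0,0],
    [0,0,0],
    [0,0,0],
  ],
  grip=[85,85,85,85,85,85,85,85,35,35,35,35,35,35],
  grip_force=50,
)

```text
t: 27.05
tool_pos: [460.8, -66.7, 11.5]
ee_rot: [0.001, 0.848, 0.53, 0.001]
wrist_force: [-1.0, 0.6, 7.5]
width: 0.615
```

Run:
```python
from h import *
plan((558.5,381.5,150),75)
c=cam("wrist");save(c,"w15.png")
```

```text
t=27.05 pos [460.8 -66.7  11.5] yaw 64.0 -> trans [ 445.8 -108.7 -138.2] turn [  0.1  -0.1 -11. ] q7 0.19 width 0.615 F [-1.   0.6  7.5]
```

View pics/w15.png

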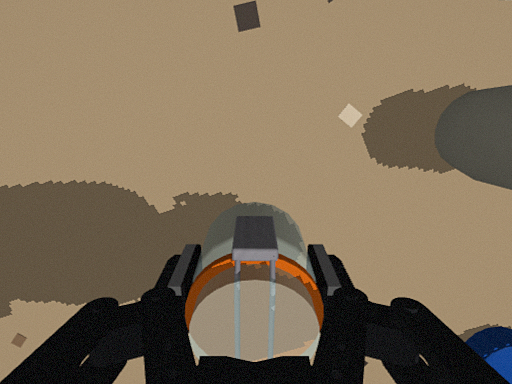

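>>> jog_arm(
  translation=[
    [0,0,-50],
    [0,0,-100],
    [0,0,-150],
    [0,0,-170],
    [446,-109,-170],
    [446,-109,-170],
    [446,-109,-170],
    [446,-109,-170],
    [446,-109,-170],
    [446,-109,-170],
    [446,-109,-170],
    [446,-109,-170],
    [446,-109,-170],
    [446,-109,-170],
    [446,-109,-170],
    [446,-109,-170],
    [446,-109,-170],
    [446,-109,-150],
    [446,-109,-138],
    [446,-109,-138],
  ],
  turn=[
    [0,0,0],
    [0,0,0],
    [0,0,0],
    [0,0,0],
    [0,0,-11],
    [0,0,-11],
    [0,0,-11],
    [0,0,-11],
    [0,0,-11],
    [0,0,-11],
    [0,0,-11],
    [0,0,-11],
    [0,0,-11],
    [0,0,-11],
    [0,0,-11],
    [0,0,-11],
    [0,0,-11],
    [0,0,-11],
    [0,0,-11],
    [0,0,-11],
  ],
  grip=[35,35,35,35,35,35,35,35,35,35,35,35,35,35,35,35,35,35,35,35],
)

```text
t: 29.1
tool_pos: [557.2, 378.4, 146.0]
ee_rot: [0.001, 0.794, 0.608, -0.003]
wrist_force: [-0.1, -0.6, -0.6]
width: 0.613
```

Run:
```python
from h import *
plan((558,381.2,105),75)
c=cam("wrist");save(c,"w16.png",None,1.5)
c=cam("scene");save(c,"s16.png",(290,230,440,384),4)
c=cam("top");save(c,"t16.png",(80,130,180,230),5)
```

```text
t=29.10 pos [557.2 378.4 146. ] yaw 74.9 -> trans [ 3.1  0.2 41. ] turn [-0.1  0.3 -0.1] q7 0.09 width 0.613 F [-0.1 -0.6 -0.6]
```

View pics/w16.png

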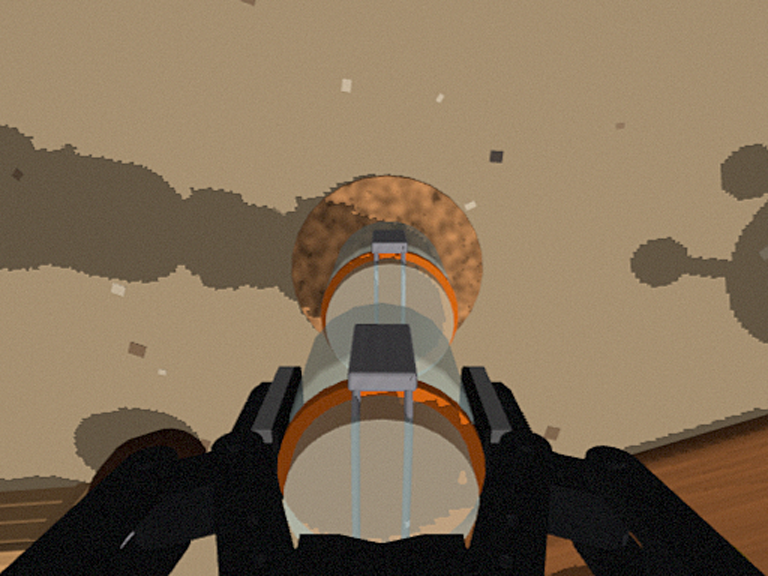

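View pics/s16.png

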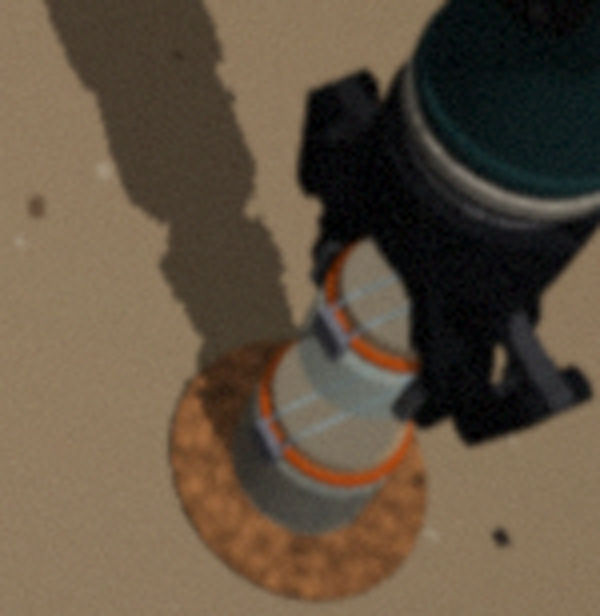

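View pics/t16.png

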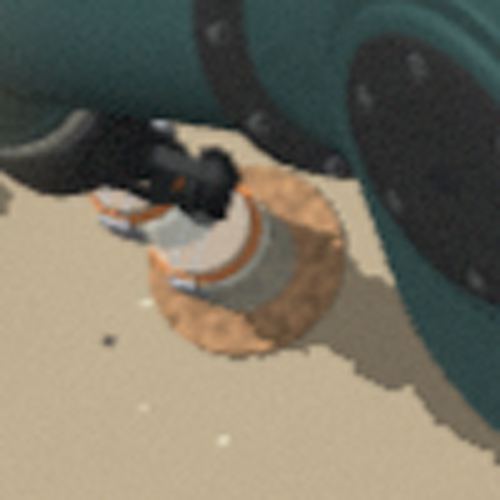

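>>> jog_arm(
  translation=[
    [3.2,0.2,15],
    [3.2,0.2,30],
    [3.2,0.2,36],
    [3.2,0.2,36],
    [3.2,0.2,36],
  ],
  turn=[
    [0,0,0],
    [0,0,0],
    [0,0,0],
    [0,0,0],
    [0,0,0],
  ],
  grip=[35,35,35,35,35],
)

```text
t: 29.75
tool_pos: [558.7, 384.9, 111.9]
ee_rot: [-0.0, 0.793, 0.609, -0.0]
wrist_force: [-0.0, 0.3, -1.7]
width: 0.614
```

Run:
```python
from h import *
plan((558,381.2,102.5),75)
c=cam("wrist");save(c,"w17.png",None,1.5)
```

```text
t=29.75 pos [558.7 384.9 111.9] yaw 75.0 -> trans [-3.7  0.3  9.4] turn [-0.  0. -0.] q7 0.06 width 0.614 F [-0.   0.3 -1.7]
```

View pics/w17.png

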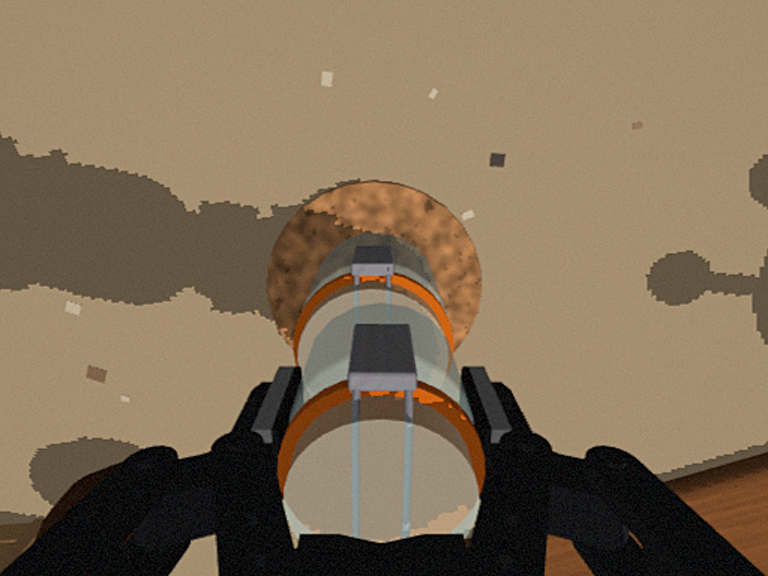

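>>> jog_arm(
  translation=[
    [-3.2,0.2,3],
    [-3.2,0.2,3],
    [-3.2,0.2,3],
    [-3.2,0.2,3],
    [-3.2,0.2,3],
  ],
  turn=[
    [0,0,0],
    [0,0,0],
    [0,0,0],
    [0,0,0],
    [0,0,0],
  ],
  grip=[35,35,35,35,35],
)

```text
t: 30.3
tool_pos: [558.3, 381.8, 109.5]
ee_rot: [-0.0, 0.794, 0.609, 0.0]
wrist_force: [0.9, -0.1, -1.6]
width: 0.616
```

Run:
```python
from h import *
plan((558,381.2,102.5),75)
c=cam("wrist");save(c,"w18.png",(150,140,350,384),2.4)
# edges of lower jar's lid ellipse at z=91
```

```text
t=30.30 pos [558.3 381.8 109.5] yaw 75.0 -> trans [-0.6 -0.1  7. ] turn [ 0. -0. -0.] q7 0.05 width 0.616 F [ 0.9 -0.1 -1.6]
```

View pics/w18.png

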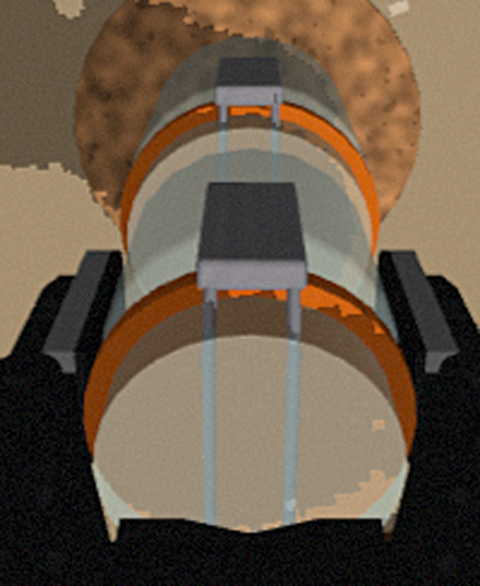

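Run:
```python
from h import *
c=cam("wrist");s=state();A=Rt(s["ee_rot"])
for n,(U,V),z,off in [("lidL",(250,128),91,29),("brL top outer edge",(248,86),85,37),("brS top outer",(250,262),157,31),("lidS",(250,336),163,23)]:
    p=ray(c,((U+.5)/2.4-.5+150,(V+.5)/2.4-.5+140),z);print(n,(A.T@(p-s["tool_pos"]))[:2]+[0,off])
```

```text
lidL [0.15156319 1.26358198]
brL top outer edge [-0.29631566  1.10822849]
brS top outer [0.06097144 1.08442217]
lidS [0.04961442 1.25202129]
```

Both jar axes agree to within 0.5 mm, so I'll lower slowly.

>>> jog_arm(
  translation=[
    [0,0,3],
    [0,0,5],
    [0,0,6],
    [0,0,6.5],
    [0,0,6.5],
    [0,0,6.5],
  ],
  turn=[
    [0,0,0],
    [0,0,0],
    [0,0,0],
    [0,0,0],
    [0,0,0],
    [0,0,0],
  ],
  grip=[35,35,35,35,35,35],
)

```text
t: 31.0
tool_pos: [558.2, 381.7, 102.8]
ee_rot: [-0.0, 0.794, 0.609, 0.0]
wrist_force: [0.1, -0.2, -1.5]
width: 0.61
```

>>> jog_arm(
  translation=[
    [0,0,0.8],
    [0,0,0.8],
    [0,0,0.8],
  ],
  turn=[
    [0,0,0],
    [0,0,0],
    [0,0,0],
  ],
  grip=[35,35,35],
)

```text
t: 31.3
tool_pos: [558.2, 381.8, 102.7]
ee_rot: [0.0, 0.794, 0.609, 0.0]
wrist_force: [-1.3, -1.6, 5.3]
width: 0.615
```

Contact (about 7 N). Release and lift.

>>> jog_arm(
  translation=[
    [0,0,0],
    [0,0,0],
    [0,0,0],
    [0,0,0],
    [0,0,0],
    [0,0,-20],
    [0,0,-50],
    [0,0,-90],
    [0,0,-120],
    [0,0,-150],
    [0,0,-150],
    [0,0,-150],
  ],
  turn=[
    [0,0,0],
    [0,0,0],
    [0,0,0],
    [0,0,0],
    [0,0,0],
    [0,0,0],
    [0,0,0],
    [0,0,0],
    [0,0,0],
    [0,0,0],
    [0,0,0],
    [0,0,0],
  ],
  grip=[60,85,85,85,85,85,85,85,85,85,85,85],
)

```text
t: 32.5
tool_pos: [558.4, 382.2, 254.1]
ee_rot: [0.0, 0.793, 0.609, 0.001]
wrist_force: [-0.8, -1.5, 0.2]
width: 0.989
```

Run:
```python
from h import *
plan((558,381.2,102.5),75)
c=cam("wrist");save(c,"w19.png",None,1.5)
c=cam("scene");save(c,"s19.png",None,1.5)
```

```text
t=32.50 pos [558.4 382.2 254.1] yaw 75.0 -> trans [ -1.4  -0.4 151.6] turn [ 0.1 -0.1 -0. ] q7 0.17 width 0.989 F [-0.8 -1.5  0.2]
```

View pics/w19.png

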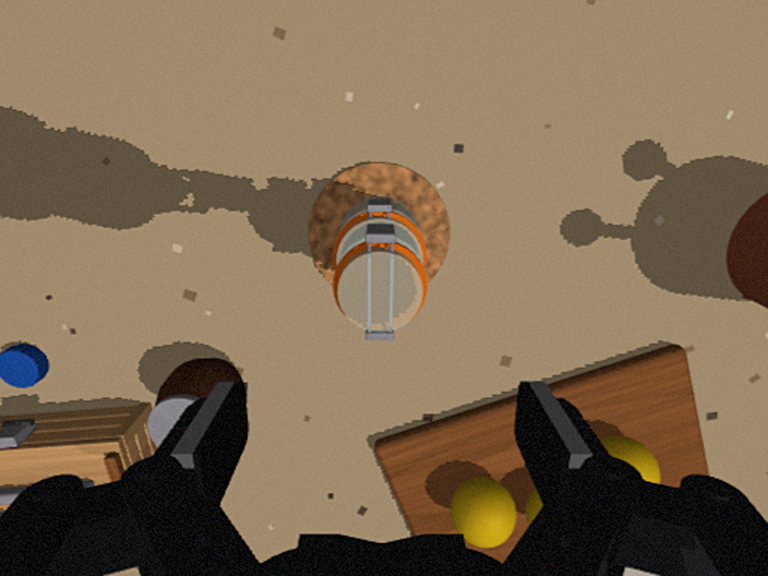

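View pics/s19.png

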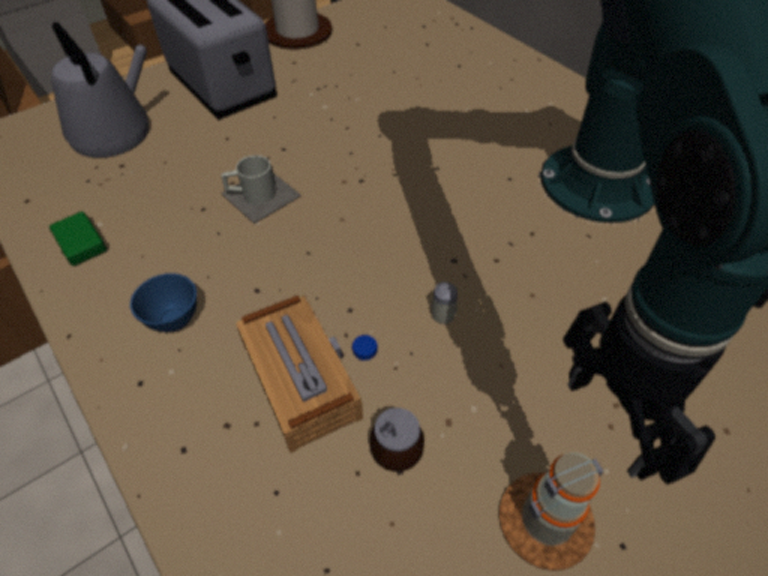

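Run:
```python
from h import *
c=cam("wrist")
Z=lambda U,V:((U+.5)/1.5-.5,(V+.5)/1.5-.5)
print("S lid",ray(c,Z(380,290.5),156),"L bracket edge",ray(c,Z(380,198),85),"S bracket",ray(c,Z(380,225),150),ray(c,Z(380,339),150))
s=state();print(s["t"],np.abs(s["qvel"]).max())
print(hand_in())
```

```text
S lid [556.2473514  380.85935791 156.        ] L bracket edge [518.19720133 390.9469336   85.        ] S bracket [523.34333666 389.71405556 150.        ] [586.18979155 372.77445234 150.        ]
32.65 0.011109103449974782
the job is handed in; nothing more can be done
None
```

I placed all five items in one pass and handed the job in at about 32.7 s of the 134 s allowed. No verdict was reported back.

| Item | Last camera check |
|---|---|
| Cup on tile | Upright, about 3 mm from the tile centre |
| Opener on crate lid | About 1 mm off the middle each way, lengthwise to within about 0.01 rad, resting on the lid between the bars |
| Cap in front of latch | About 108 mm before the crate centre and 2 mm off the latch line, flat |
| Large jar on trivet | Upright, about 2–3 mm from the trivet centre |
| Small jar on large jar | Upright; lid centre about 1.5 mm from where the large jar's axis was measured |

- **Bystanders:** the mate gourd and the salt shaker stand upright, apparently unmoved in the final picture. I did not measure their positions again at the end.
- **Robot:** the open gripper was about 85 mm clear above the stack when I handed in, touching nothing.
- **Disagreements:** estimates of the trivet centre from different views differed by about 3 mm or less. On the first try at the stack the arm overshot sideways by about 3 mm. I corrected that before lowering, and the two jar axes then agreed to within 0.5 mm.

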